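Stand a fallen test-tube rack back on its feet and push it home

ROBOT

A 6-joint arm with a two-finger parallel gripper is mounted at the origin on the work surface. World frame = base frame: x ahead of the robot, y to its left, z up, the work surface at z = 0. Lengths are in m, angles in degrees, forces in N, time in s.
With the tool pointing down it reaches from about 0.4 to 0.825 m from the base axis. Payload 7 kg.
Tool frame: the origin (TCP) lies between the finger pads; the fingertips stand 19 mm ahead of it and the grasp point (between the pads) is the TCP; z points along the fingers, y is the line along which they close (so a half turn about z gives the same grasp; the last joint's range is limited). The gripper opens to 88 mm and grips with 3 to 60 N. Pads are 19 mm wide; open, the fingers measure 130 mm over their backs; the gripper's body (78 mm by 193 mm) begins 47 mm behind the grasp point.
Start: joints at [79.876, 20.546, 0.682, 0, -70.136, -16.507], TCP at [0.303, 0.603, 0.246] pointing down, gripper open.
Joint ranges: [-176.03, 176.03], [-82.01, 121.73], [-58.28, 71.71], [-173.87, 95.51], [-174.79, -0.11], [-173.66, 173.66]. Speed limits (degrees/s): [136.94, 136.94, 172.46, 180, 180, 180].

INTERFACE

Orientations are given as [roll, pitch, yaw] about the fixed x, y, z axes, in that order (R = Rz(yaw) Ry(pitch) Rx(roll)).
In Python, from plant import get_obs, snapshot, close_job, spot_in, spot_point gives the robot as it stands.
- The arm moves only by the tool play_rows, never from a script. Its argument "plan" is a list of rows, each a list of 6 numbers: the shift along the tool's x, y, z in cm, then the turn, a rotation vector about the tool's x, y, z in degrees. A call has 1 to 20 rows; each row shifts and turns the commanded pose from where the row before left it, along the tool's axes as they then stand; what a row does not reach is not made up. A row lasts 1/12 s, in which the tool goes at most 41.7 mm and 7.16 degrees, less where a joint would pass 70% of its speed; a pose out of reach is approached as far as the arm can. A call is refused whole if a number of a shift passes 4.17 or a number of a turn 7.16, either way. A call with a gripper value outside its range is refused whole. "grip" is the finger opening in cm, from 0 to 8.76, set as the call begins (left out, the last holds). The fingers move at their own pace and stop on an object; the grip force is fixed at half the most. Time passes only in rows, so rows that do not move let the fingers close. It gives the time, the measured TCP pose, the force, the opening and the grip force at its end, in the units of the state.
- get_obs(): the state, without advancing time (a new reading comes with each control period).
- snapshot(name): name is "side" or "top"; returns a dict with "frame" (420x560x3 uint8, red, green, blue), "fx", "fy", "cx", "cy" (pixels), "position" and "attitude" of the camera in the world. Camera axes: x right, y down, z forward; pixel columns grow to the right and rows downward; lengths in m; the calibration is good to about 2 mm. A picture is of the moment at which its call begins. There is no depth.
- close_job(): hands the job in; it is judged then, once.
Trained networks look in the newest picture that a camera, given by its name, has taken for a name from the list of things; names that differ only in an ending like _2 or _b are one class to them, and where a whole thing is asked for, a point or a joint stands for the part that bears it (a point fixed in the world has none). Each returns a list of dicts, best first, with "score" (0 to 1); they miss things now and then, are a little off and sometimes report something else, mostly with a low value. They report only what shows in the picture. A call takes as long as a camera call.
- spot_in(camera, thing): "position" ([x, y, z] in m, in world coordinates, good to about 4 mm: the middle of the surface that is visible of it).
- spot_point(camera, thing): "position" ([x, y, z] in m, in world coordinates, good to about 4 mm: a listed point, or the origin of a listed thing).
The state is a dict: "clock": time; "joint_pos": joint angles; "qvel": joint speeds; "tau": joint torques, N m; "tool_pos": TCP position; "orientation": TCP orientation; "force": force on the tool from outside, world axes, zero at the start; "moment": the same for the moment, N m; "opening": finger opening in m; "gripper_force": force on a finger pad.
Only numpy, scipy, OpenCV 4.12 (cv2) and the standard library are available. Lean on these libraries where they do the work, as an engineer would, in place of code of your own. Each camera call takes 0.05 s, during which the arm holds its last target. There are 200 camera calls.

TASK

The empty wire test-tube rack has been knocked over onto its long side. Tip it back up onto its feet by pushing on it with your fingers, rolling it over the long base edge that lies on the bench, then push it back along the bench until its long side stands flush against the service ledge at the back. Push gently, without gripping the rack or lifting it off the bench, and leave the loaded rack, the bottles and the glassware where they are.

Things in the scene. Friction and masses are not known exactly. Their poses are not given: they have to be found in the camera images.
- rack: the empty white wire rack, an open cage of 6 mm bars, loose, 0.25 to 0.42 kg. Standing: 96 mm deep (x), 190 long (y), 80 tall (z). Origin: centre of its underside; z points from base to mouth. At the start it lies on its -x side, 96 mm high, mouth (+z) towards the robot, base towards the ledge, within 0.4 rad of square. Bars run round it at base, 40 mm and mouth; 4 mm wires divide the mouth into 30 mm cells
- rack_heel_left (a point): point on the rack's underside at the left end of the long base edge that lies on the bench at the start (rack frame -45, +92, 0 mm). Pushed at its upper mouth bar, away from the robot, the lying rack rolls over this edge, balances at about 40 degrees, falls the rest of the quarter turn and stands on the 96 mm of bench beyond the edge; bench friction about 0.45 to 0.75
- rack_heel_right (a point): the same at the right end (rack frame -45, -92, 0 mm)
- rack_mouth_bar (a point): centre of the long 6 mm bar of the mouth that is uppermost while the rack lies (rack frame +45, 0, +77 mm), 93 mm above the bench then; pushing there takes a few newtons
- ledge: the fixed white service ledge running along y across the whole back of the bench; its front face is plain, vertical and 50 mm high. Origin: the foot of that face, midway along it; x points away from the robot into the ledge, y along it. A rack standing flush has its origin at x = -48 mm in this frame. Gas taps and sockets on top stand 65 mm or more behind the face
- loaded_rack: bystander: a second, like rack, standing upright with five glass test tubes in it (170 to 180 mm tall in all), beside the fallen rack, left or right of it; loose, origin at the centre of its underside
- wash_bottle: bystander: translucent whitish plastic wash bottle with red cap, 64 mm across, 148 mm to its cap and 187 mm to its thin bent spout, standing between the two racks; origin at the centre of its underside
- beaker: bystander: glass beaker, 68 mm across, 90 mm tall, standing behind the wash bottle; origin at the centre of its underside
- flask: bystander: conical glass flask, 86 mm across, 135 mm tall, far left; origin at the centre of its underside
- reagent_bottle: bystander: amber glass bottle with blue cap, 68 mm across, 130 mm tall, far right; origin at the centre of its underside
- petri_dish: bystander: clear lidded dish, 94 mm across, 16 mm tall, lying at the left; origin at the centre of its underside
- dropper_bottle: bystander: small white bottle with black cap, 32 mm across, 75 mm tall, at the right; origin at the centre of its underside

How it is judged (in metres and radians):
On the way, in this order (a step that is already met when the one before it is completed fails the run):
1. the rack stands upright on its feet on the bench (angle between rack's own z axis and vertical below 0.06 rad and height (world z) of rack below 0.008 m), for 0.3 s.
2. the rack stands with its long side flush against the ledge (all of step 1 and x of rack in the frame of ledge above -0.054 m and angle between the y axis of rack and the y axis of ledge, either way round below 0.05 rad), for 0.2 s.
At the end, for the whole second after the job is handed in: the rack stands upright on the bench (within 0.06 rad, underside within 8 mm of the bench), its long side within 6 mm of the front face of the ledge and parallel to it within 0.05 rad, at rest (all of step 2 and linear speed of rack below 0.02 m/s); the robot touches nothing.
It fails at once if the rack is lifted: an end of the base edge it rolls over rises more than 25 mm off the bench (height (world z) of any of rack_heel_left, rack_heel_right above 0.025 m).
It fails at once if the fingers squeeze or push the rack with more than 35 N (contact force between the fingers and rack above 35 N).
It fails at once if the loaded rack is moved by more than 20 mm or tipped over (distance of loaded_rack from where it was at the start of the episode above 0.02 m or angle between loaded_rack's own z axis and vertical above 0.4 rad).
It fails at once if the wash bottle, the amber bottle or the dropper bottle is moved by more than 20 mm or tipped over (distance of any of wash_bottle, reagent_bottle, dropper_bottle from where it was at the start of the episode above 0.02 m or angle between any of wash_bottle, reagent_bottle, dropper_bottle's own z axis and vertical above 0.4 rad).
It fails at once if the beaker, the flask or the petri dish is moved by more than 20 mm or tipped over (distance of any of beaker, flask, petri_dish from where it was at the start of the episode above 0.02 m or angle between any of beaker, flask, petri_dish's own z axis and vertical above 0.4 rad).
It also fails if it takes over 51 s, if anything falls off the work surface, if the arm or the gripper's body presses on something with over 40 N, if the wrist force passes 120 N, or if a joint passes its speed limit or range.

## Working session

There is one attempt and no reset: what is moved stays moved. The work goes in short steps, Python scripts to look and compute and a tool call to move; the robot and the scene stay as the last step left them, time stands still between calls to the robot, and variables do not carry over. Pictures are saved under pics/ and viewed, at most 10 in all, crops included, and the job is handed in when it is done.

Besides the shell and the picture viewer there is one more tool, called after ">>>" as name(argument=value, ...) on one line, values as JSON. play_rows: Moves the arm, as the interface text tells. Its arguments: {"type":"object","properties":{"plan":{"type":"array","items":{"type":"array","items":{"type":"number"}}},"grip":{"type":"number"}},"required":["plan"]}

```bash
mkdir -p pics
cat > h.py <<'E'
from plant import *
import numpy as np, cv2
def save(c,n):
    s=snapshot(c); cv2.imwrite(f'pics/{n}.png',s['frame'][:,:,::-1]); return s
E
python3 - <<'E'
from h import *
np.set_printoptions(precision=4,suppress=True)
for c in('side','top'):
    s=save(c,c+'0'); print(c,s['position'],s['attitude'])
    for t in ['rack','rack_heel_left','rack_heel_right','rack_mouth_bar','ledge','loaded_rack','wash_bottle','beaker','flask','reagent_bottle','petri_dish','dropper_bottle']:
        print(t,[(np.round(d['position'],3).tolist(),round(d['score'],2)) for d in spot_point(c,t)[:2]])
o=get_obs();print(o)
E
```

```text
side [ 0.1682 -0.7923  0.8785] [-131.7365   -0.0828  -26.4496]
rack [([0.532, 0.22, 0.05], 0.71)]
rack_heel_left [([0.554, 0.314, 0.0], 0.58)]
rack_heel_right [([0.513, 0.136, 0.007], 0.72)]
rack_mouth_bar [([0.459, 0.238, 0.094], 0.83)]
ledge [([0.684, -0.018, -0.0], 0.95)]
loaded_rack [([0.532, -0.23, 0.0], 0.56), ([0.605, -0.006, -0.0], 0.51)]
wash_bottle [([0.436, 0.005, 0.002], 0.88)]
beaker [([0.604, -0.008, -0.003], 0.8), ([0.558, 0.313, 0.001], 0.48)]
flask [([0.602, 0.461, 0.002], 0.81)]
reagent_bottle [([0.539, -0.497, -0.003], 0.66)]
petri_dish [([0.408, 0.454, 0.002], 0.89), ([0.533, 0.223, 0.045], 0.61)]
dropper_bottle [([0.416, -0.462, 0.0], 0.68)]
top [ 0.4745 -0.0073  1.1881] [-176.7313    0.305   -91.2156]
rack [([0.531, 0.223, 0.052], 0.9)]
rack_heel_left [([0.552, 0.314, 0.004], 0.8), ([0.6, -0.002, -0.003], 0.74)]
rack_heel_right [([0.507, 0.137, 0.001], 0.83), ([0.434, 0.005, 0.003], 0.44)]
rack_mouth_bar [([0.459, 0.245, 0.096], 0.85)]
ledge [([0.681, -0.017, -0.0], 0.62)]
loaded_rack [([0.532, -0.227, 0.0], 0.96)]
wash_bottle [([0.434, 0.005, 0.002], 0.84), ([0.533, 0.226, 0.05], 0.49)]
beaker [([0.602, -0.002, -0.002], 0.68)]
flask [([0.601, 0.462, 0.0], 0.6), ([0.416, -0.461, -0.001], 0.17)]
reagent_bottle [([0.534, -0.501, 0.002], 0.7)]
petri_dish [([0.408, 0.461, 0.001], 0.74)]
dropper_bottle [([0.42, -0.46, 0.002], 0.52), ([0.531, -0.23, -0.002], 0.2)]
{'clock': 1.3, 'joint_pos': array([ 79.8755,  20.5475,   0.6822,  -0.001 , -70.1373, -16.5057]), 'qvel': array([-0.0434,  0.0011,  0.0301,  0.0621, -0.0946,  0.0633]), 'tau': array([ -0.0002, -58.2378,  29.3285,   7.0026,   0.0122,  -0.    ]), 'tool_pos': array([0.3026, 0.6034, 0.2455]), 'orientation': array([179.9972,   0.0001, -26.6305]), 'force': array([-0.3844,  1.5783,  0.0954]), 'moment': array([ 0.0142, -0.0061, -0.0345]), 'gripper_force': 0.0, 'opening': 0.08801825057909879}
```

View pics/top0.png

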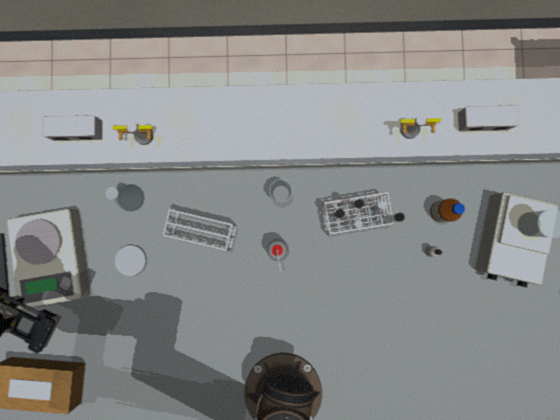

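View pics/side0.png

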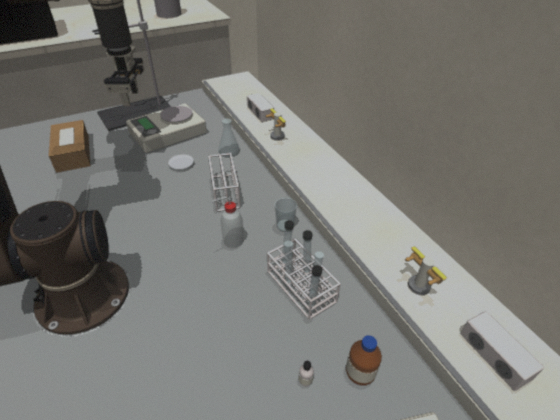

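The pictures show the fallen rack at top px (200,229), its bar and heels matching the detections (yaw about −13.6°), with clear bench around it. I'll come in behind the upper mouth bar with the fingers open and aligned to the rack.

>>> play_rows(plan=[[0,0,0,0,0,-6.5],[0,0,0,0,0,-6.5],[1.8,3.1,0,0,0,0],[1.8,3.1,0,0,0,0],[1.8,3.1,0,0,0,0],[1.8,3.1,0,0,0,0],[1.8,3.1,0,0,0,0],[1.8,3.1,0,0,0,0],[1.8,3.1,0,0,0,0],[1.8,3.1,0,0,0,0],[1.8,3.1,0,0,0,0],[1.8,3.1,0,0,0,0],[0,0,2,0,0,0],[0,0,2,0,0,0],[0,0,0,0,0,0],[0,0,0,0,0,0]], grip=8.76)

```text
clock: 2.63
tool_pos: [0.4043, 0.2592, 0.2054]
orientation: [179.9, 0.0, -13.6]
force: [0.7, 0.9, 0.0]
opening: 0.0875
gripper_force: 0.0
```

>>> play_rows(plan=[[0,0,2.5,0,0,0],[0,0,2.5,0,0,0],[0,0,2.5,0,0,0],[0,0,2.6,0,0,0],[1,0.1,0,0,0,0],[1,0.1,0,0,0,0],[1,0.1,0,0,0,0],[0.3,0,0,0,0,0],[0,0,0,0,0,0],[0,0,0,0,0,0]])

```text
clock: 3.47
tool_pos: [0.4365, 0.2491, 0.1055]
orientation: [-179.9, -0.0, -13.7]
force: [0.1, -0.2, 0.7]
opening: 0.0876
gripper_force: 0.0
```

Run:
```python
from h import *
for c in('side','top'):
    s=save(c,c+'1')
    for t in ['rack','rack_heel_left','rack_heel_right','rack_mouth_bar']:
        print(c,t,[(np.round(d['position'],3).tolist(),round(d['score'],2)) for d in spot_point(c,t)[:2]])
a=cv2.imread('pics/side1.png')[130:230,170:290]
b=cv2.imread('pics/top1.png')[170:300,130:286]
cv2.imwrite('pics/c1.png',np.hstack([cv2.resize(a,(400,333)),cv2.resize(b,(400,333))]))
```

```text
side rack [([0.531, 0.221, 0.046], 0.81), ([0.603, 0.46, -0.002], 0.27)]
side rack_heel_left [([0.557, 0.316, 0.002], 0.84)]
side rack_heel_right [([0.512, 0.134, 0.006], 0.66)]
side rack_mouth_bar [([0.462, 0.246, 0.093], 0.59)]
top rack [([0.532, 0.227, 0.05], 0.96)]
top rack_heel_left [([0.554, 0.315, 0.002], 0.73), ([0.531, -0.231, -0.001], 0.2)]
top rack_heel_right [([0.508, 0.135, 0.002], 0.97)]
top rack_mouth_bar [([0.458, 0.244, 0.095], 0.86)]
```

View pics/c1.png

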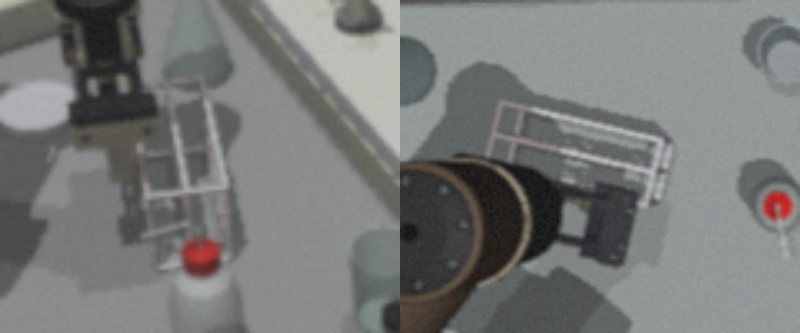

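>>> play_rows(plan=[[0,0,0.5,0,0,0],[0.4,0,0,0,0,0],[0.4,0,0,0,0,0],[0.4,0,0,0,0,0],[0.5,0,-0.35,0,0,0],[0.6,0,-0.4,0,0,0],[0.6,0,-0.4,0,0,0],[0.6,0,-0.3,0,0,0],[0.6,0,-0.3,0,0,0],[0.6,0,-0.2,0,0,0],[0,0,0,0,0,0]])

```text
clock: 4.88
tool_pos: [0.4829, 0.2379, 0.1197]
orientation: [-180.0, -0.1, -13.7]
force: [0.7, -0.1, 0.4]
opening: 0.0879
gripper_force: 0.4
```

Run:
```python
from h import *
for c in('side','top'):
    s=save(c,c+'2')
    for t in ['rack','rack_heel_left','rack_heel_right','rack_mouth_bar']:
        print(c,t,[(np.round(d['position'],3).tolist(),round(d['score'],2)) for d in spot_point(c,t)[:2]])
a=cv2.imread('pics/side2.png')[130:230,170:290]
b=cv2.imread('pics/top2.png')[170:300,130:286]
cv2.imwrite('pics/c2.png',np.hstack([cv2.resize(a,(400,333)),cv2.resize(b,(400,333))]))
```

```text
side rack [([0.552, 0.218, 0.046], 0.72)]
side rack_heel_left [([0.561, 0.316, -0.004], 0.56)]
side rack_heel_right [([0.517, 0.137, 0.004], 0.91), ([0.681, -0.016, -0.004], 0.32)]
side rack_mouth_bar [([0.498, 0.234, 0.112], 0.78)]
top rack [([0.551, 0.221, 0.047], 0.69), ([0.603, -0.001, -0.003], 0.29)]
top rack_heel_left [([0.556, 0.313, 0.003], 0.59)]
top rack_heel_right [([0.514, 0.139, -0.001], 0.59)]
top rack_mouth_bar [([0.495, 0.233, 0.114], 0.82), ([0.556, 0.311, 0.003], 0.16)]
```

View pics/c2.png

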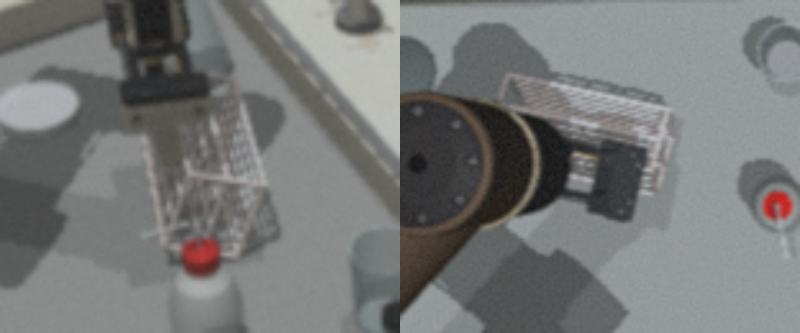

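Rolling well: the rack is tilted about 20°, heels on the bench with hardly any slip. Continuing the arc past the balance point.

>>> play_rows(plan=[[0.5,0,-0.15,0,0,0],[0.5,0,-0.15,0,0,0],[0.5,0,-0.1,0,0,0],[0.5,0,-0.1,0,0,0],[0.5,0,-0.1,0,0,0],[0.5,0,0,0,0,0],[0.5,0,0,0,0,0],[0.5,0,0,0,0,0],[0.5,0,0,0,0,0],[0.5,0,0,0,0,0],[0.4,0,0,0,0,0],[0.4,0,0,0,0,0],[0,0,0,0,0,0],[0,0,0,0,0,0],[0,0,0,0,0,0]])

```text
clock: 6.63
tool_pos: [0.5376, 0.2241, 0.1248]
orientation: [180.0, 0.0, -13.6]
force: [-0.4, -1.1, -1.3]
opening: 0.0878
gripper_force: 1.1
```

Run:
```python
from h import *
for c in('side','top'):
    s=save(c,c+'3')
    for t in ['rack','rack_heel_left','rack_heel_right','rack_mouth_bar']:
        print(c,t,[(np.round(d['position'],3).tolist(),round(d['score'],2)) for d in spot_point(c,t)[:2]])
a=cv2.imread('pics/side3.png')[130:230,170:290]
b=cv2.imread('pics/top3.png')[150:280,130:286]
cv2.imwrite('pics/c3.png',np.hstack([cv2.resize(a,(400,333)),cv2.resize(b,(400,333))]))
```

```text
side rack [([0.57, 0.214, 0.032], 0.81)]
side rack_heel_left [([0.562, 0.312, -0.001], 0.83)]
side rack_heel_right [([0.519, 0.135, 0.002], 0.6), ([0.538, -0.502, -0.004], 0.47)]
side rack_mouth_bar [([0.555, 0.221, 0.119], 0.96)]
top rack [([0.57, 0.214, 0.034], 0.7)]
top rack_heel_left []
top rack_heel_right [([0.532, -0.233, 0.0], 0.68), ([0.515, 0.136, 0.001], 0.62)]
top rack_mouth_bar [([0.556, 0.222, 0.121], 0.82)]
```

View pics/c3.png

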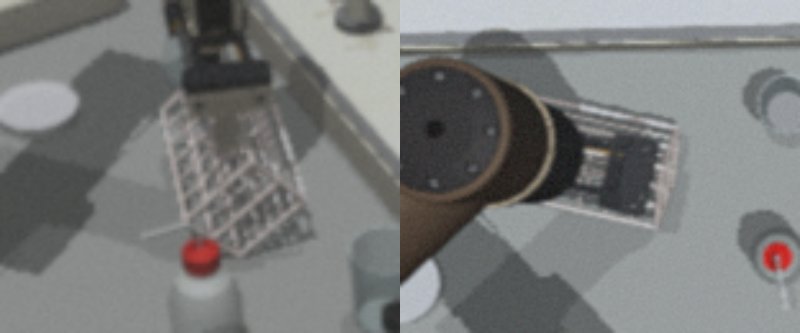

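>>> play_rows(plan=[[0.4,0,0,0,0,0],[0.4,0,0,0,0,0],[0.4,0,0,0,0,0],[0.4,0,0,0,0,0],[0.4,0,0,0,0,0],[0,0,0,0,0,0],[0,0,0,0,0,0],[0,0,0,0,0,0]])

```text
clock: 7.8
tool_pos: [0.5573, 0.2195, 0.125]
orientation: [180.0, 0.0, -13.6]
force: [-0.5, -0.1, 0.1]
opening: 0.0874
gripper_force: 0.0
```

Run:
```python
from h import *
for c in('side','top'):
    s=save(c,c+'4')
    for t in ['rack','rack_heel_left','rack_heel_right','rack_mouth_bar']:
        print(c,t,[(np.round(d['position'],3).tolist(),round(d['score'],2)) for d in spot_point(c,t)[:2]])
a=cv2.imread('pics/side4.png')[130:230,170:290]
b=cv2.imread('pics/top4.png')[150:280,130:286]
cv2.imwrite('pics/c4.png',np.hstack([cv2.resize(a,(400,333)),cv2.resize(b,(400,333))]))
```

```text
side rack [([0.581, 0.212, -0.001], 0.67)]
side rack_heel_left [([0.56, 0.315, -0.005], 0.97), ([0.407, 0.456, 0.001], 0.38)]
side rack_heel_right [([0.52, 0.132, 0.003], 0.69)]
side rack_mouth_bar []
top rack [([0.581, 0.211, 0.001], 0.65)]
top rack_heel_left []
top rack_heel_right [([0.516, 0.135, -0.002], 0.57)]
top rack_mouth_bar [([0.624, 0.203, 0.08], 0.89)]
```

View pics/c4.png

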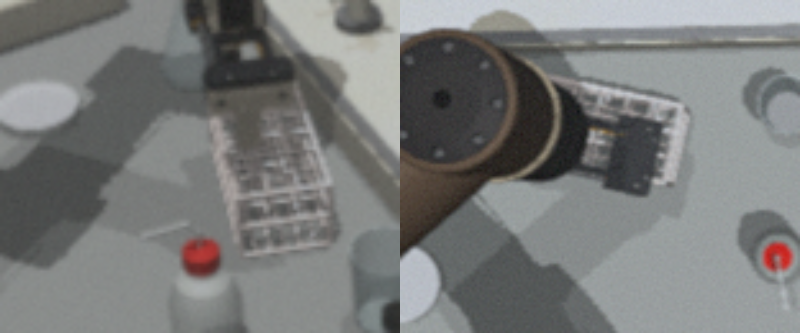

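The rack stands upright, origin (0.581, 0.212, 0). I'll back off, square the gripper to the ledge, lower behind it.

>>> play_rows(plan=[[0,0,-1,0,0,0],[-2.5,0,0,0,0,0],[-2.5,0,0,0,0,0],[-2.5,0,0,0,0,0],[0,0,0,0,0,-6.8],[0,0,0,0,0,-6.8],[0,2.5,0,0,0,0],[0,0,2.2,0,0,0],[0,0,2.2,0,0,0],[0,0,2.2,0,0,0],[0,0,2.2,0,0,0],[0,0,0,0,0,0],[0,0,0,0,0,0]])

```text
clock: 9.38
tool_pos: [0.4842, 0.2119, 0.047]
orientation: [179.9, 0.1, -0.0]
force: [0.1, 0.5, 0.6]
opening: 0.0878
gripper_force: 0.0
```

Run:
```python
from h import *
s=save('side','side5'); 
print([spot_point('side',t)[:1] for t in('rack','rack_heel_right','rack_heel_left','ledge')])
s=save('top','top5'); print([spot_point('top',t)[:1] for t in('rack','rack_heel_right','rack_heel_left','ledge')])
```

```text
[[{'position': [0.5828, 0.2104, -0.0004], 'score': 0.86}], [{'position': [0.5204, 0.1342, 0.0007], 'score': 0.59}], [{'position': [0.5599, 0.3163, -0.0039], 'score': 0.71}], [{'position': [0.6809, -0.0179, -0.0002], 'score': 0.68}]]
[[{'position': [0.5807, 0.2123, 0.002], 'score': 0.67}], [{'position': [0.5178, 0.1348, -0.0014], 'score': 0.76}], [{'position': [0.5575, 0.3136, -0.0023], 'score': 0.91}], [{'position': [0.5542, 0.3135, 0.002], 'score': 0.3}]]
```

>>> play_rows(plan=[[0.8,0,0,0,0,0],[0.8,0,0,0,0,0],[0.4,0,0,0,0,0],[0.4,0,0,0,0,0],[0.4,0,0,0,0,0],[0.4,0,0,0,0,0],[0.4,0,0,0,0,0],[0.4,0,0,0,0,0],[0.4,0,0,0,0,0],[0.4,0,0,0,0,0],[0.4,0,0,0,0,0],[0.4,0,0,0,0,0],[0.4,0,0,0,0,0],[0.4,0,0,0,0,0],[0.4,0,0,0,0,0],[0.4,0,0,0,0,0],[0.4,0,0,0,0,0],[0,0,0,0,0,0]])

```text
clock: 11.38
tool_pos: [0.5614, 0.2124, 0.0471]
orientation: [-180.0, -0.0, -0.0]
force: [-0.8, 0.0, -1.0]
opening: 0.0873
gripper_force: 0.0
```

Run:
```python
from h import *
for c in('side','top'):
    s=save(c,c+'6')
    for t in ['rack','rack_heel_left','rack_heel_right','ledge']:
        print(c,t,[(np.round(d['position'],3).tolist(),round(d['score'],2)) for d in spot_point(c,t)[:2]])
a=cv2.imread('pics/side6.png')[130:230,170:290]
b=cv2.imread('pics/top6.png')[140:270,130:286]
cv2.imwrite('pics/c6.png',np.hstack([cv2.resize(a,(400,333)),cv2.resize(b,(400,333))]))
```

```text
side rack [([0.619, 0.218, -0.0], 0.71), ([0.416, -0.463, 0.002], 0.35)]
side rack_heel_left []
side rack_heel_right []
side ledge [([0.682, -0.015, -0.003], 0.65)]
top rack [([0.621, 0.219, 0.004], 0.84), ([0.537, -0.501, -0.0], 0.39)]
top rack_heel_left []
top rack_heel_right [([0.575, 0.13, -0.001], 0.84)]
top ledge [([0.68, -0.015, -0.003], 0.64)]
```

View pics/c6.png

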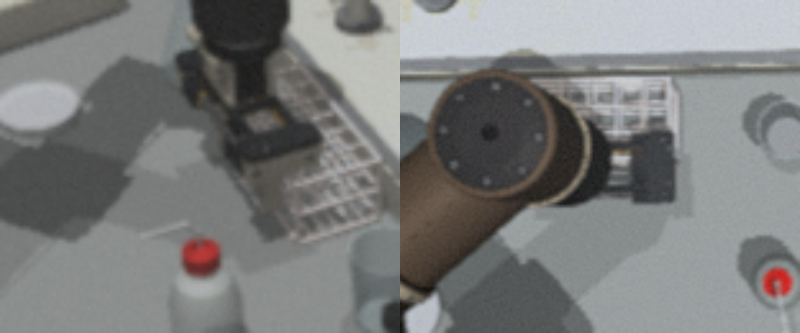

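The rack is now parallel to the ledge with about 13 mm to go. I'll push in fine steps while watching the force.

>>> play_rows(plan=[[0.2,0,0,0,0,0],[0.2,0,0,0,0,0],[0.2,0,0,0,0,0],[0.2,0,0,0,0,0],[0.2,0,0,0,0,0],[0.1,0,0,0,0,0],[0.1,0,0,0,0,0],[0,0,0,0,0,0]])

```text
clock: 12.55
tool_pos: [0.5726, 0.2121, 0.047]
orientation: [180.0, -0.0, -0.0]
force: [-1.6, 0.2, 1.6]
opening: 0.0878
gripper_force: 0.9
```

>>> play_rows(plan=[[0.1,0,0,0,0,0],[0,0,0,0,0,0]])

```text
clock: 12.72
tool_pos: [0.5735, 0.2121, 0.047]
orientation: [180.0, 0.0, -0.0]
force: [-2.8, -1.6, 1.6]
opening: 0.0872
gripper_force: 1.0
```

>>> play_rows(plan=[[0.1,0,0,0,0,0],[0,0,0,0,0,0]])

```text
clock: 12.88
tool_pos: [0.5745, 0.2121, 0.047]
orientation: [180.0, 0.0, -0.0]
force: [-2.0, -0.5, 1.2]
opening: 0.0875
gripper_force: 1.0
```

>>> play_rows(plan=[[0.1,0,0,0,0,0],[0,0,0,0,0,0]])

```text
clock: 13.05
tool_pos: [0.575, 0.212, 0.047]
orientation: [180.0, 0.0, -0.0]
force: [-4.2, -0.5, 1.8]
opening: 0.0878
gripper_force: 2.2
```

>>> play_rows(plan=[[0.05,0,0,0,0,0],[0,0,0,0,0,0]])

```text
clock: 13.22
tool_pos: [0.575, 0.2121, 0.047]
orientation: [180.0, 0.1, -0.0]
force: [-6.9, 0.1, 3.4]
opening: 0.0878
gripper_force: 3.5
```

Force climbs with no motion at 0.575, so it is flush. Hold briefly, then retreat and check.

>>> play_rows(plan=[[0.05,0,0,0,0,0],[0,0,0,0,0,0],[0,0,0,0,0,0],[0,0,0,0,0,0],[-0.2,0,0,0,0,0],[-1,0,0,0,0,0],[-2.5,0,0,0,0,0],[-3,0,0,0,0,0],[-3,0,0,0,0,0],[0,0,-4,0,0,0],[0,0,-4,0,0,0],[0,0,-4,0,0,0],[0,0,-4,0,0,0],[0,0,0,0,0,0],[0,0,0,0,0,0]])

```text
clock: 14.47
tool_pos: [0.4804, 0.2133, 0.2101]
orientation: [-179.7, -0.3, -0.0]
force: [-0.7, 0.8, -1.4]
opening: 0.0874
gripper_force: 0.0
```

Run:
```python
from h import *
for c in('side','top'):
    s=save(c,c+'7')
    for t in ['rack','rack_heel_left','rack_heel_right','rack_mouth_bar','ledge','wash_bottle','beaker']:
        print(c,t,[(np.round(d['position'],3).tolist(),round(d['score'],2)) for d in spot_point(c,t)[:2]])
a=cv2.imread('pics/side7.png')[130:230,170:290]
b=cv2.imread('pics/top7.png')[140:270,130:286]
cv2.imwrite('pics/c7.png',np.hstack([cv2.resize(a,(400,333)),cv2.resize(b,(400,333))]))
```

```text
side rack [([0.634, 0.217, -0.002], 0.77)]
side rack_heel_left [([0.587, 0.311, -0.003], 0.56)]
side rack_heel_right [([0.434, 0.003, 0.002], 0.67), ([0.593, 0.124, 0.002], 0.65)]
side rack_mouth_bar [([0.679, 0.218, 0.079], 0.89), ([0.533, -0.23, 0.006], 0.44)]
side ledge [([0.682, -0.019, -0.003], 0.84)]
side wash_bottle [([0.436, 0.005, 0.004], 0.96)]
side beaker [([0.602, -0.01, 0.0], 0.64), ([0.682, 0.216, 0.076], 0.19)]
top rack [([0.635, 0.22, 0.003], 0.7)]
top rack_heel_left [([0.587, 0.312, -0.0], 0.58)]
top rack_heel_right [([0.585, 0.128, -0.0], 0.59)]
top rack_mouth_bar [([0.678, 0.223, 0.081], 0.71)]
top ledge [([0.679, -0.013, -0.001], 0.73)]
top wash_bottle [([0.433, 0.005, 0.003], 0.63)]
top beaker [([0.602, -0.001, -0.006], 0.56)]
```

View pics/c7.png

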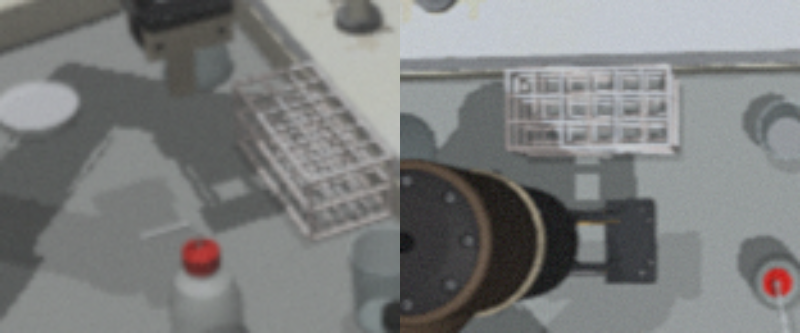

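The rack stands flush (origin x = 0.634, face at about 0.682), parallel to the ledge. The robot is clear of everything and the bystanders haven't moved.

```bash
python3 -c "
from plant import *
print(close_job())"
```

```text
the job is handed in; nothing more can be done
None
```

The rack was tipped upright and pushed flush and parallel against the ledge, no bystander appears disturbed, and the job was handed in at about 15 s; the hand-in returned no verdict.

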